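# Hold an RF module through the keyed guard window on the sprung test port

### The job

Lift the silver RF module straight out of its carrier and turn it so that its row of gold pins faces the test station's red-marked keyway, then pass it upright, connector first, down through the guard window until its lower connector stands in the sprung test port. Press the port gently down to past half of its spring travel and finish like that, still gripping the module by the sides of its housing and holding it in, because the test runs only while the port is pressed. Leave the blue filter and the other things on the bench where they are.

Things in the scene. Friction and masses are not known exactly. Their poses are not given: they have to be found in the camera images.
- module: silver RF module standing on end, housing 48 (x) x 20 (y, -10 to +10) x 75 tall; screwed lid with label on its +y face (to y=+14 over the screws); coaxial connectors, 6 mm dia, stick out 12.5 mm from both ends on the z axis; three gold pins stick out 6 mm on its -x side at z 15 to 33. About 0.22 kg. Origin: middle of the housing's lower end, z up. Grip it by the housing, fingertips at z 45 to 60, across y or x
- module_pins (a point): outer end of the module's middle gold pin, at module x=-30, y=0, z=24 mm
- carrier: fixed black block 89 x 183 x 28 mm with two nests along its y, at y=-45 and +45 mm, 10 mm deep, 2 to 3 mm loose; a nest's floor is 18 mm above the bench. Silver module and blue filter stand one in each nest, in either order, upright, their axes parallel to the carrier's. Origin: middle of its underside
- filter: blue cavity filter 44 x 24 x 64 mm with brass tuning screws, the other thing in the carrier; not to be touched. Origin: middle of its housing's lower end
- station: fixed test station 132 x 136 x 92 mm: dark guard plate with screws (to z=96) on two grey cheeks, window in the plate over the sprung port. Origin: on the bench under the port's axis, z up. Keyway and red mark lie on its -x side: a module that fits has the same yaw as the station, its z axis on the port's axis
- window (a point): point on the port's axis at the guard plate's top, z=92 mm. Window 50 mm along station x (-25 to 25), 26 along y (-11 to 15): 2 mm more than the module each way; guided down to z=60. Top edges flare outwards 5 mm over the upper 6 mm (not at the keyway)
- keyway (a point): middle of the keyway at the plate's top, at station x=-29.5 mm: a slot 9 mm wide for the module's gold pins, from the window's -x edge out to x=-34 mm; a red diamond lies just outside it
- port_cup (a point): floor of the port's round brass cup (12 mm wide, 6 mm deep, opening up) that takes the module's lower connector; 47.5 mm above the bench when free, moves down with the port. The connector's tip touches it with the module's origin 60 mm above the bench
- test_port (a joint): how far the sprung port is pressed down (m): 0 free, 0.012 at its stop. It pushes back about 3 N plus 0.5 N per mm, more than the module weighs, so it springs up when let go; it counts as pressed from 0.006, aim for about 0.008, never push harder than 35 N
- fixture_lid (a point): right-hand top corner, 0.21 m above the bench, of the open lid of a board test fixture left of the carrier; the lid stands upright from there 0.21 m to the left (+y). An arm coming from the left must pass above it
- torque_wrench: small blue-handled torque wrench, 169 mm long, lying on the bench; bystander
- coax_pad: small steel coaxial pad, 45 mm long, lying on the bench; bystander
- tape_roll: roll of black tape, 58 mm across and 19 mm high, lying on the bench; bystander
There are look-alikes about, which are no part of the job. There is more than one size of the module; the job needs the largest.

How it is judged:
On the way, in this order (a step that is already met when the one before it is completed fails the run):
1. the module is lifted clear of the carrier by the gripper (contact force between the fingers and module above 2 N and z of module in the frame of carrier above 0.045 m), for 0.2 s.
2. the module, turned with its pins to the keyway, is gripped and has entered the guard window upright (contact force between the fingers and module above 2 N and z of module in the frame of station below 0.085 m and x of module in the frame of station between -0.004 and 0.004 m and y of module in the frame of station between -0.004 and 0.004 m and angle between the x axis of module and the x axis of station, either way round below 0.09 rad and angle between module's own z axis and vertical below 0.09 rad and x of module_pins in the frame of station below -0.02 m), for 0.1 s.
At the end, for the whole second after the job is handed in: Module in the guard window within 4 mm of the port's axis and 5 degrees of upright and of the station's yaw, pins in the keyway, connector in the cup, port pressed at least 6 mm of its 12 and at rest, fingers gripping the housing's sides (grasp point at most 13 mm above its top); filter upright (contact force between the fingers and module above 2 N and z of the grasp point in the frame of module below 0.088 m and value of joint test_port above 0.006 m and z of module in the frame of station between 0.044 and 0.057 m and x of module in the frame of station between -0.004 and 0.004 m and y of module in the frame of station between -0.004 and 0.004 m and angle between the x axis of module and the x axis of station, either way round below 0.09 rad and angle between module's own z axis and vertical below 0.09 rad and x of module_pins in the frame of station below -0.02 m and linear speed of module below 0.01 m/s and angle between filter's own z axis and vertical below 0.15 rad); the arm keeps its last pose, push and grip.
It fails at once if the module is pushed onto the port or the station with more than 35 N (contact force between module and station above 35 N).
It fails at once if the blue filter is pushed or lifted out of place (distance of filter from where it was at the start of the episode above 0.01 m or angle between filter's own z axis and vertical above 0.2 rad).
It fails at once if another thing on the bench is moved (distance of any of torque_wrench, coax_pad, tape_roll from where it was at the start of the episode above 0.015 m).
It also fails if it takes over 48 s, if anything falls off the work surface, if the arm or the gripper's body presses on something with over 40 N, if the wrist force passes 120 N, or if a joint passes its speed limit or range.

### The arm

A 6-joint arm with a two-finger parallel gripper is mounted at the origin on a cart in front of the work surface, level with it; the furniture and walls round the work are solid. World frame = base frame: x ahead of the robot, y to its left, z up, the work surface at z = 0. Lengths are in m, angles in rad, forces in N, time in s.
With the tool pointing down it reaches from about 0.35 to 0.775 m from the base axis. Payload 7.3 kg.
Tool frame: the origin (TCP) lies on the mounting face of the last link; the fingertips stand 178 mm ahead of it and the grasp point (between the pads) lies 159 mm ahead of it (robot.tcp_to_tips is the distance from the TCP to the fingertips, in m); z points along the fingers, y is the direction in which the jaws open and shut (so a half turn about z gives the same grasp; the last joint's range is limited). The gripper opens to 92 mm and grips with 3 to 60 N. Pads are 19 mm wide; open, the fingers measure 130 mm over their backs; the gripper's body (75 mm by 190 mm) begins 47 mm behind the grasp point.
Start: joints at [1.021, 0.342, 1.524, -0, 1.275, -0.146], TCP at [0.206, 0.483, 0.405] pointing down, gripper open.
Joint ranges: [-2.53, 2.53], [-0.77, 2.02], [0.04, 2.7], [-1, 4.14], [0.28, 2.66], [-3.11, 3.11]. Speed limits (rad/s): [2.57, 2.57, 3.14, 3.14, 3.14, 3.14].

### API

Orientations are given as [roll, pitch, yaw] about the fixed x, y, z axes, in that order (R = Rz(yaw) Ry(pitch) Rx(roll)).
In Python, from cell import robot, viewer gives the robot as it stands.
- The arm moves only by the shell command python3 -m creep 'ROWS' [OPENING] [FORCE]. ROWS is JSON, a list that holds one entry, the list of rows, each a list of 6 numbers: the shift along the world's x, y, z in mm, then the turn, a rotation vector about the world's x, y, z in degrees. A call has 1 to 5 rows; each row shifts and turns the pose as measured when the row begins; what a row does not reach is not made up. A row lasts 1/12 s, in which the tool goes at most 41.7 mm and 7.16 degrees, less where a joint would pass 70% of its speed; a pose out of reach is approached as far as the arm can. A call with a gripper value outside its range is refused whole. OPENING is the closure, from -1 (fully open) to 1 (shut), set as the call begins (- or left out, the last holds). The fingers move at their own pace and stop on an object; FORCE is the grip in N (left out, the last holds). Time passes only in rows, so rows that do not move let the fingers close. It gives the time, the measured TCP pose, the force and the opening at its end, in the units of the state.
- robot.observe(): the state, without advancing time (a new reading comes with each control period).
- viewer.read_camera(name): name is "scene" or "top" or "wrist"; returns the picture (384x512x3 uint8, blue, green, red); there is no depth.
- viewer.camera_model(name): a dict with "fx", "fy", "cx", "cy" (pixels), "pose" (4x4, takes a point from camera to world coordinates); the wrist camera has in their place "mount" (4x4, takes a point from camera to tool coordinates, whose origin is the TCP and whose axes are the flange's). Camera axes: x right, y up, looking along -z (the intrinsics and any distortion apply to the point x, -y, -z); pixel columns grow to the right and rows downward; lengths in m; the calibration is good to about 2 mm. A picture is of the moment at which its call begins: read the wrist's pose just before it. camera_model takes no time and is no camera call.
- robot.hand_in(): hands the job in, once; it reports no verdict.
The state is a dict: "time": time; "qpos": joint angles; "qvel": joint speeds; "joint_efforts": joint torques, N m; "tool_pos": TCP position; "tool_rot": TCP orientation; "contact_force": force on the tool from outside, world axes, zero at the start; "torque": the same for the moment, N m; "opening": finger opening in m.
Only numpy, scipy, OpenCV 4.12 (cv2) and the standard library are available. Lean on these libraries where they do the work, as an engineer would, in place of code of your own. Each camera call takes 0.05 s, during which the arm holds its last target. There are 200 camera calls.

## Working session

There is one attempt and no reset: what is moved stays moved. The work goes in short steps, Python scripts to look and compute and a shell command to move; the robot and the scene stay as the last step left them, time stands still between calls to the robot, and variables do not carry over. Pictures are saved under pics/ and viewed, about 8 in all and at most 12, crops included, and the job is handed in when it is done.

```bash
ls; mkdir -p pics
cat > h.py <<'E'
import cv2,numpy as np
from cell import robot,viewer
from scipy.spatial.transform import Rotation as R
def cam(name):
    m=viewer.camera_model(name); 
    if 'pose' in m: return m,np.array(m['pose'])
    s=robot.observe(); T=np.eye(4); T[:3,:3]=R.from_euler('xyz',s['tool_rot']).as_matrix(); T[:3,3]=s['tool_pos']
    return m,T@np.array(m['mount'])
def ray(m,P,u,v):
    d=P[:3,:3]@np.array([(u-m['cx'])/m['fx'],-(v-m['cy'])/m['fy'],-1]); return P[:3,3],d
def plane(m,P,u,v,z):
    o,d=ray(m,P,u,v); return o+d*(z-o[2])/d[2]
def proj(m,P,p):
    q=np.linalg.inv(P)@np.append(p,1); return m['cx']+m['fx']*q[0]/-q[2], m['cy']-m['fy']*q[1]/-q[2]
E
python3 - <<'E'
from h import *
print(robot.observe())
for n in("scene","top","wrist"):
    m,P=cam(n); print(n,{k:v for k,v in m.items()},P.round(3).tolist()); cv2.imwrite(f"pics/{n}0.png",viewer.read_camera(n))
E
```

```text
pics
{'time': 0.0, 'qpos': array([ 1.02100450e+00,  3.42723108e-01,  1.52500771e+00, -1.57819335e-05,
        1.27539718e+00, -1.46004509e-01]), 'qvel': array([ 1.36370447e-03, -4.87241026e-04, -1.88867370e-03, -5.33563238e-04,
       -3.77741095e-06, -6.41458101e-04]), 'joint_efforts': array([-1.97979352e-03, -4.31248212e+01, -2.44217813e+01,  7.16175302e-02,
        5.61544276e-02, -1.45455815e-04]), 'tool_pos': array([0.20618815, 0.4826719 , 0.4040478 ]), 'tool_rot': array([-3.14007145e+00, -2.08440036e-04,  2.73780978e+00]), 'contact_force': array([-0.46801433,  0.45868039,  0.20369986]), 'torque': array([ 0.02331885, -0.02802581, -0.00271156]), 'opening': 0.09148574410163228}
scene {'fx': 369.6551296336527, 'fy': 369.6551296336527, 'cx': 253.1757952380928, 'cy': 191.7795336160211, 'pose': array([[ 0.88386861,  0.27975569, -0.37485067, -0.03040033],
       [-0.46764959,  0.5438892 , -0.69676997, -0.75225357],
       [ 0.00895186,  0.79115187,  0.61155423,  0.92007572],
       [ 0.        ,  0.        ,  0.        ,  1.        ]])} [[0.884, 0.28, -0.375, -0.03], [-0.468, 0.544, -0
[... 418 characters left out ...]
   ]])} [[-0.079, 0.973, -0.216, 0.007], [-0.997, -0.078, 0.014, 0.133], [-0.003, 0.217, 0.976, 2.143], [0.0, 0.0, 0.0, 1.0]]
wrist {'fx': 278.9659118064275, 'fy': 278.9659118064275, 'cx': 254.72223396168255, 'cy': 187.65217544237655, 'mount': array([[ 1.26065930e-03,  9.69212069e-01,  2.46224238e-01,
         6.66821158e-02],
       [ 9.99999107e-01, -1.33088278e-03,  1.18792053e-04,
         7.99401204e-04],
       [ 4.42830290e-04,  2.46223869e-01, -9.69212882e-01,
         2.07561598e-02],
       [ 0.00000000e+00,  0.00000000e+00,  0.00000000e+00,
         1.00000000e+00]])} [[0.392, -0.892, -0.226, 0.145], [0.92, 0.379, 0.098, 0.51], [-0.002, -0.246, 0.969, 0.383], [0.0, 0.0, 0.0, 1.0]]
```

View pics/scene0.png

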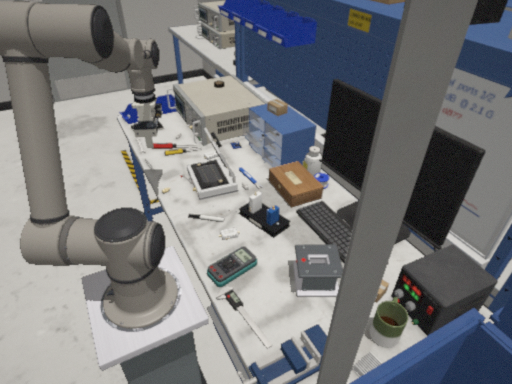

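View pics/top0.png

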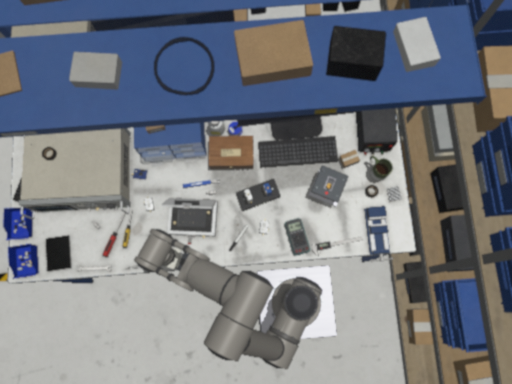

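The scene view shows the carrier at about (265,217), with the silver module at (256,200) and the blue filter at (272,215). The station is at about (317,268). In the top view the carrier is at (258,194) and the station at (327,186).

Run:
```python
import cv2,numpy as np
a=cv2.imread('pics/scene0.png')[180:300,225:355]; b=cv2.imread('pics/top0.png')[160:216,226:356]
A=cv2.resize(a,None,fx=6,fy=6,interpolation=cv2.INTER_CUBIC)[:,:]; B=cv2.resize(b,None,fx=6,fy=6,interpolation=cv2.INTER_CUBIC)
cv2.imwrite('pics/c1.png',cv2.resize(A,None,fx=.83,fy=.83)); cv2.imwrite('pics/c2.png',B)
```

```text
(no output)
```

View pics/c1.png

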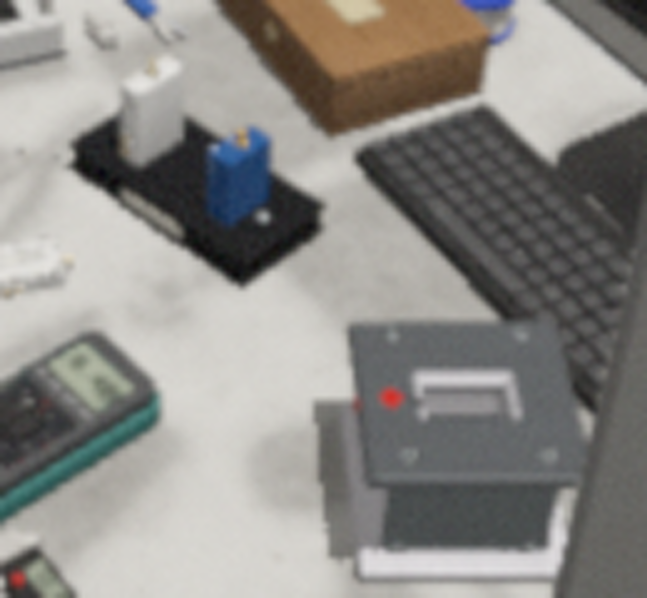

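View pics/c2.png

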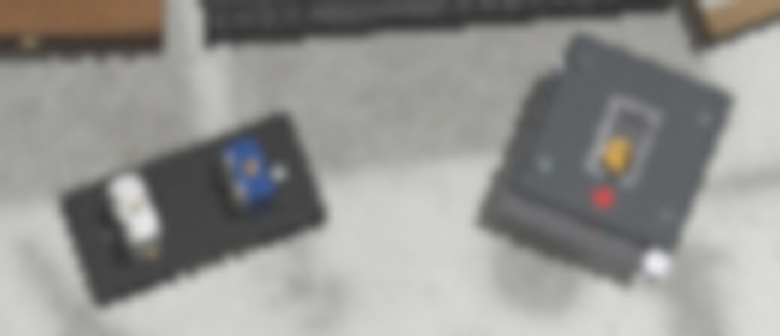

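Run:
```python
from h import *
m,P=cam('top'); f=lambda u,v,z:plane(m,P,226+(u+.5)/6-.5,160+(v+.5)/6-.5,z)
c=np.array([f(*p,.028)[:2] for p in[(62,192),(285,112),(328,222),(100,305)]])
print('carrier',c.round(4).tolist(),c.mean(0)); 
for a,b in((0,1),(3,2),(0,3),(1,2)): d=c[a]-c[b];print(np.hypot(*d),np.degrees(np.arctan2(d[1],d[0])))
print('mod conn',f(133,205,.1055),'pins',f(150,250,.042),'filt conn',f(252,168,.018+.07))
s=np.array([f(*p,.092)[:2] for p in[(578,35),(735,98),(680,250),(512,190)]])
print('st corners',s.round(4).tolist(),s.mean(0)); 
for a,b in((0,1),(3,2),(0,3),(1,2)): d=s[a]-s[b];print(np.hypot(*d),np.degrees(np.arctan2(d[1],d[0])))
print('red',f(603,198,.092),'win',f(630,140,.092))
# scene
m,P=cam('scene'); k=6*.83; g=lambda u,v,z:plane(m,P,225+(u+.5)/k-.5,180+(v+.5)/k-.5,z)
print('mod conn',g(153,68,.1055),'red',g(392,398,.092),'win corners',[g(*p,.092)[:2].round(4) for p in[(413,371),(515,371),(523,417),(420,417)]])
s=np.array([g(*p,.092)[:2] for p in[(349,325),(553,320),(588,478),(372,486)]]);print(s.round(4).tolist(),s.mean(0))
# lid rays to see fixture
```

```text
carrier [[0.5054, 0.227], [0.5537, 0.0558], [0.4667, 0.0309], [0.4174, 0.2046]] [0.48581769 0.1295846 ]
0.17787784411677826 105.73851292303887
0.18062592722822812 105.83877555859459
0.09077729375286439 14.265447966662572
0.09043216274126793 16.000938165755876
mod conn [0.47351018 0.173312   0.1055    ] pins [0.4530473  0.16447809 0.042     ] filt conn [0.49815326 0.08540748 0.088     ]
st corners [[0.5781, -0.1608], [0.5215, -0.2699], [0.412, -0.2172], [0.4659, -0.1009]] [ 0.49437485 -0.18718936]
0.122922666423761 62.575103531851475
0.12812861816437224 65.15789994221178
0.12718969121490128 -28.06833923956141
0.12146258431266967 -25.70407603740141
red [ 0.4547142  -0.16597347  0.092     ] win [ 0.49618672 -0.19014238  0.092     ]
mod conn [0.47169397 0.16466043 0.1055    ] red [ 0.45578704 -0.16718004  0.092     ] win corners [array([ 0.4792, -0.155 ]), array([ 0.5342, -0.1835]), array([ 0.5161, -0.2152]), array([ 0.4621, -0.1871])]
[[0.4658, -0.1048], [0.5813, -0.1598], [0.5212, -0.2691], [0.4086, -0.217]] [ 0.49421947 -0.18768622]
```

The top view gives the module at about (0.473, 0.172) with yaw about 16°. Its pins are on the near side, and this agrees with the carrier's nest geometry. The station is at about (0.495, -0.189) with yaw about -27°. I'll grip across module x, going up first to clear the fixture lid.

```bash
python3 -m creep '[[[0,0,40,0,0,0],[0,0,40,0,0,-5],[25,-29,0,0,0,-6],[27,-31,0,0,0,-6],[27,-31,0,0,0,-6]]]' -1 && python3 -m creep '[[[27,-31,0,0,0,-6],[27,-31,0,0,0,-6],[27,-31,0,0,0,-6],[27,-31,0,0,0,-5],[27,-31,0,0,0,-5]]]'
```

```text
time: 0.57
tool_pos: [0.2823, 0.3929, 0.4847]
tool_rot: [-3.135, -0.005, 2.334]
contact_force: [1.5, 0.6, 0.3]
opening: 0.092
time: 0.98
tool_pos: [0.4179, 0.2331, 0.485]
tool_rot: [-3.136, -0.006, 1.823]
contact_force: [1.5, 1.5, 1.1]
opening: 0.092
```

```bash
python3 -m creep '[[[28,-30,-20,0,0,0],[28,-30,-30,0,0,1],[0,0,-30,-0.3,0.3,0],[0,0,0,0,0,0],[0,0,0,0,0,0]]]'
python3 - <<'E'
from h import *
s=robot.observe();print(s['tool_pos'],s['tool_rot'])
m,P=cam('wrist'); im=viewer.read_camera('wrist'); cv2.imwrite('pics/w1.png',im)
for p in[(.4735,.1725,.1055),(.4735,.1725,.093),(.498,.0863,.088)]: print(proj(m,P,p))
E
```

```text
time: 1.4
tool_pos: [0.4712, 0.1727, 0.4108]
tool_rot: [-3.133, 0.0, 1.825]
contact_force: [0.2, 0.5, 0.4]
opening: 0.0918
[0.4712333  0.17266047 0.41079381] [-3.13289390e+00  7.69489231e-06  1.82466007e+00]
(np.float64(259.4620107477189), np.float64(183.3387082833578))
(np.float64(259.37259203912464), np.float64(180.6886470129122))
(np.float64(260.6756635940127), np.float64(253.30600370060085))
```

View pics/w1.png

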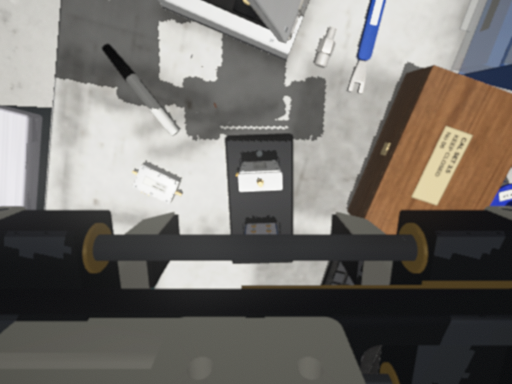

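The wrist view shows the module's top at (261,182), 2 px from the prediction, with the lid side facing up in the image. I'll enlarge it to check the pins and measure yaw.

Run:
```python
import cv2
a=cv2.imread('pics/w1.png')[125:245,210:310]; cv2.imwrite('pics/w1c.png',cv2.resize(a,None,fx=5,fy=5,interpolation=cv2.INTER_CUBIC))
```

```text
(no output)
```

View pics/w1c.png

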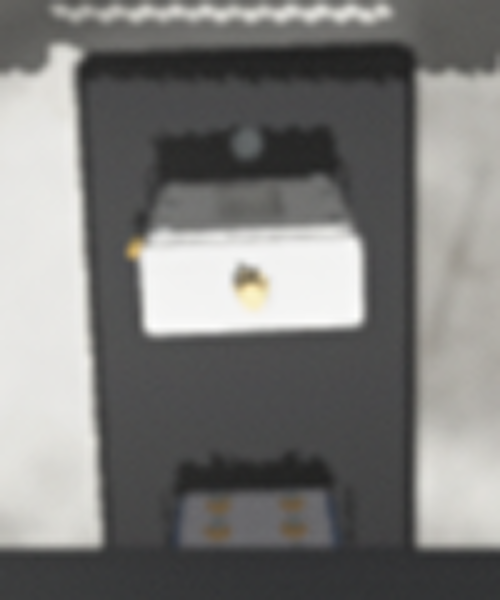

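The pins (gold at crop (133,250)) are on the left, the world -x side, and the lid is on +y. So the module yaw is about 16°. Next I'll measure the housing top.

Run:
```python
from h import *
m,P=cam('wrist'); f=lambda u,v,z:plane(m,P,210+(u+.5)/5-.5,125+(v+.5)/5-.5,z)[:2]
c=np.array([f(*p,.093) for p in[(140,238),(363,232),(365,327),(147,336)]]); print(c.round(4).tolist(),c.mean(0))
for a,b in((1,0),(2,3),(0,3),(1,2)): d=c[a]-c[b];print(np.hypot(*d),np.degrees(np.arctan2(d[1],d[0])))
print(f(250,288,.1055))
s=robot.observe(); A=R.from_euler('xyz',s['tool_rot']).as_matrix(); print('grasp xy',s['tool_pos']+A[:,2]*.159, A[:,1])
```

```text
[[0.4476, 0.176], [0.4939, 0.1895], [0.5002, 0.1692], [0.4543, 0.155]] [0.47397574 0.17243288]
0.048270524498152105 16.333068822248496
0.04804082061235148 17.252409461732764
0.022026021193873653 107.81452158965521
0.021250470004405535 107.23244993494149
[0.47262331 0.17409159]
grasp xy [0.46933364 0.17266508 0.25164828] [ 0.96772003  0.25184479 -0.00959903]
```

```bash
python3 -m creep '[[[2,0,-25,0,-0.7,1.7],[0,0,-30,0,0,0],[0,0,-30,0,0,0],[0,0,-25,0,0,0],[0,0,0,0,0,0]]]'
python3 - <<'E'
from h import *
s=robot.observe(); A=R.from_euler('xyz',s['tool_rot']).as_matrix(); print(s['tool_pos'],'grasp',s['tool_pos']+A[:,2]*.159, A[:,1],A[:,2])
E
```

```text
time: 1.87
tool_pos: [0.4724, 0.1783, 0.3078]
tool_rot: [3.12, 0.004, 1.864]
contact_force: [-1.2, -0.1, -0.2]
opening: 0.0918
[0.4724315  0.17834469 0.30779584] grasp [0.47591903 0.17881453 0.14883479] [0.95702374 0.2891852  0.02185134] [ 0.02193409  0.00295497 -0.99975505]
```

```bash
python3 -m creep '[[[1,-5,-5,0.1,0.9,-0.4],[0,0,0,0,0,0],[0,0,0,0,0,0]]]'
python3 - <<'E'
from h import *
s=robot.observe(); A=R.from_euler('xyz',s['tool_rot']).as_matrix(); print(s['tool_pos'],'grasp',s['tool_pos']+A[:,2]*.159, A[:,1],A[:,2])
E
```

```text
time: 2.12
tool_pos: [0.4742, 0.1754, 0.3075]
tool_rot: [3.13, -0.003, 1.861]
contact_force: [0.8, 1.6, 0.7]
opening: 0.0914
[0.47415216 0.17537898 0.30752915] grasp [0.47583896 0.17640399 0.1485414 ] [0.95826801 0.28561903 0.01200825] [ 0.01060878  0.00644661 -0.99992294]
```

```bash
python3 -m creep '[[[-0.5,-2.5,-15,-0.4,0.6,-0.3],[0,0,-15,0,0,0],[0,0,-14,0,0,0]]]' >/dev/null
cat > st.py <<'E'
from h import *
s=robot.observe(); A=R.from_euler('xyz',s['tool_rot']).as_matrix(); g=s['tool_pos']+A[:,2]*.159
print('t%.2f'%s['time'],'tcp',s['tool_pos'].round(4),'grasp',g.round(4),'ydir deg',round(np.degrees(np.arctan2(A[1,1],A[0,1])),2),'zax',A[:2,2].round(4),'F',s['contact_force'].round(1),'op',round(s['opening'],4))
E
python3 st.py
```

```text
t2.37 tcp [0.4757 0.1733 0.2681] grasp [0.4779 0.1735 0.1092] ydir deg 16.28 zax [0.0137 0.0015] F [-0.3 -0.2 -0.2] op 0.0919
```

```bash
python3 -m creep '[[[-2,0,-10,0,0.8,0],[0,0,-9,0,0,0]]]' >/dev/null; python3 st.py; python3 -m creep '[[[0,0,0,0,0,0]]]' >/dev/null; python3 st.py
```

```text
t2.53 tcp [0.4736 0.1731 0.2479] grasp [0.4735 0.1732 0.0889] ydir deg 16.25 zax [-0.0009  0.0012] F [ 0.3  0.7 -0. ] op 0.0918
t2.62 tcp [0.4732 0.1729 0.2463] grasp [0.4726 0.1729 0.0873] ydir deg 16.23 zax [-0.0039  0.0006] F [-0.8 -0.1 -1.2] op 0.0917
```

```bash
python3 -m creep '[[[0.5,0,3.5,0,-0.2,0],[0,0,0,0,0,0],[0,0,0,0,0,0],[0,0,0,0,0,0],[0,0,0,0,0,0]]]' 1 25; python3 -m creep '[[[0,0,0,0,0,0],[0,0,0,0,0,0]]]' >/dev/null; python3 st.py
```

```text
time: 3.03
tool_pos: [0.4745, 0.1729, 0.2516]
tool_rot: [3.139, -0.0, 1.854]
contact_force: [0.0, -0.3, 0.4]
opening: 0.0628
t3.20 tcp [0.4746 0.173  0.2523] grasp [0.4752 0.1731 0.0933] ydir deg 16.22 zax [0.0037 0.0012] F [-2.7 -0.7  0.9] op 0.0497
```

```bash
python3 -m creep '[[[-0.5,0,-1,0,0,0],[0,0,0,0,0,0],[0,0,0,0,0,0],[0,0,0,0,0,0]]]' >/dev/null; python3 st.py
```

```text
t3.53 tcp [0.4741 0.173  0.2523] grasp [0.4749 0.1732 0.0933] ydir deg 16.23 zax [0.005  0.0013] F [-0.5  0.2 -0.6] op 0.0478
```

```bash
python3 -m creep '[[[0,0,6,0,0.1,0],[0,0,10,0,0,0],[0,0,15,0,0,0],[0,0,25,0,0,0],[0,0,25,0,0,0]]]' - 40 >/dev/null; python3 st.py;  python3 -m creep '[[[0,0,25,0,0,0],[0,0,25,0,0,0],[0,0,10,0,0,0],[0,0,0,0,0,0]]]' >/dev/null; python3 st.py
```

```text
t3.95 tcp [0.472  0.1725 0.3322] grasp [0.4702 0.1722 0.1732] ydir deg 16.22 zax [-0.0111 -0.0015] F [ 0.1 -0.  -1.9] op 0.0475
t4.28 tcp [0.4713 0.1725 0.4028] grasp [0.4709 0.1725 0.2438] ydir deg 16.23 zax [-0.0026  0.0004] F [ 0.5  1.5 -2. ] op 0.0478
```

```bash
python3 -m creep '[[[2,-20,0,0,0,-2],[3,-30,0,0,0,-4],[2,-33,0,0,0,-5],[2,-33,0,0,0,-5],[2,-33,0,0,0,-5]]]' >/dev/null; python3 st.py;  python3 -m creep '[[[2,-33,0,0,0,-5],[2,-33,0,0,0,-5],[2,-33,0,0,0,-5],[2,-30,0,0,0,-3],[0,-20,0,0,0,0]]]' >/dev/null; python3 st.py
```

```text
t4.70 tcp [0.4802 0.024  0.4033] grasp [0.48   0.0246 0.2443] ydir deg -4.91 zax [-0.0008  0.0036] F [ 0.6  0.2 -2.3] op 0.0479
t5.12 tcp [ 0.4858 -0.1338  0.4007] grasp [ 0.4851 -0.1329  0.2417] ydir deg -24.19 zax [-0.0048  0.0053] F [ 1.   0.2 -2.4] op 0.0478
```

```bash
python3 -m creep '[[[-4,-35,0,0.1,0.2,-1],[-5,-38,0,0,0,-1.3],[-6,-35,0,0,0,0],[0,0,0,0,0,0]]]' >/dev/null; python3 -m creep '[[[0,0,0,0,0,0]]]'>/dev/null; python3 st.py
python3 - <<'E'
from h import *
m,P=cam('wrist'); im=viewer.read_camera('wrist'); cv2.imwrite('pics/w2.png',im); np.save('w2.npy',P)
cv2.imwrite('pics/s2.png',viewer.read_camera('scene'));cv2.imwrite('pics/t2.png',viewer.read_camera('top'))
c=im[20:270,130:390]; cv2.imwrite('pics/w2c.png',cv2.resize(c,None,fx=2.4,fy=2.4,interpolation=cv2.INTER_CUBIC))
print(proj(m,P,(.495,-.189,.092)))
E
```

```text
t5.53 tcp [ 0.4679 -0.251   0.397 ] grasp [ 0.4657 -0.2493  0.238 ] ydir deg -26.95 zax [-0.0137  0.0104] F [ 0.5  0.6 -1.3] op 0.0476
(np.float64(256.8618353788224), np.float64(116.60048948968112))
```

View pics/w2c.png

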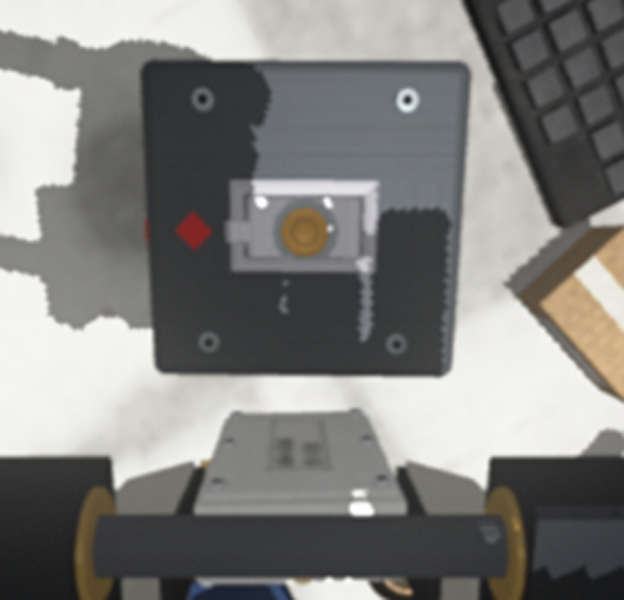

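The view shows the port cup at (304,232), the window flare's outer corners at about (230,180), (378,180), (376,271) and (231,271), the red mark at (193,231), and the module's lower lid edge from (235,411) to (366,409). All are crop pixels.

```bash
python3 - <<'E'
from h import *
m,_=cam('wrist'); P=np.load('w2.npy'); k=2.4
f=lambda u,v,z:plane(m,P,130+(u+.5)/k-.5,20+(v+.5)/k-.5,z)[:2]
print('cup rim',f(304,232,.0535),'floor',f(304,232,.0475),'red',f(193,231,.092))
def quad(n,pts,z):
    c=np.array([f(*p,z) for p in pts]); print(n,c.mean(0).round(4))
    for a,b in((1,0),(2,3),(0,3),(1,2)): d=c[a]-c[b];print('  %.1f mm %.2f deg'%(1e3*np.hypot(*d),np.degrees(np.arctan2(d[1],d[0]))))
quad('flare',[(230,180),(378,180),(376,271),(231,271)],.092)
quad('screws',[(203,99),(407,99),(397,344),(209,342)],.096)
quad('plate',[(141,61),(470,61),(450,376),(157,374)],.092)
mb=[f(*p,.163) for p in((235,411),(366,409))]; d=mb[1]-mb[0]; print('mod low edge',mb,np.mean(mb,0),np.hypot(*d),np.degrees(np.arctan2(d[1],d[0])))
E
python3 st.py
```

```text
cup rim [ 0.49437579 -0.18825154] floor [ 0.49433022 -0.18819883] red [ 0.45399643 -0.16752005]
flare [ 0.4956 -0.1865]
  59.8 mm -26.95 deg
  60.5 mm -26.83 deg
  36.2 mm 62.32 deg
  36.1 mm 63.42 deg
screws [ 0.4956 -0.1866]
  79.1 mm -27.05 deg
  79.4 mm -27.35 deg
  95.2 mm 62.63 deg
  95.6 mm 62.82 deg
plate [ 0.4956 -0.1867]
  127.8 mm -27.10 deg
  127.0 mm -27.09 deg
  124.4 mm 63.01 deg
  124.4 mm 62.68 deg
mod low edge [array([ 0.44905489, -0.23003553]), array([ 0.48796463, -0.24878705])] [ 0.46850976 -0.23941129] 0.04319244118943161 -25.730516911677018
t5.68 tcp [ 0.4685 -0.249   0.3975] grasp [ 0.4664 -0.2475  0.2385] ydir deg -26.76 zax [-0.0132  0.0099] F [ 0.8  0.2 -2. ] op 0.0477
```

The flare measures 60 x 36 mm, as it should, and its centre and the cup agree. The station is at (0.4946, -0.1883) with yaw -27.0°. I'll zoom in on the held module to find its offset in the hand along y.

Run:
```python
import cv2
a=cv2.imread('pics/w2.png')[185:240,200:310]; cv2.imwrite('pics/w2d.png',cv2.resize(a,None,fx=7,fy=7,interpolation=cv2.INTER_CUBIC))
```

```text
(no output)
```

View pics/w2d.png

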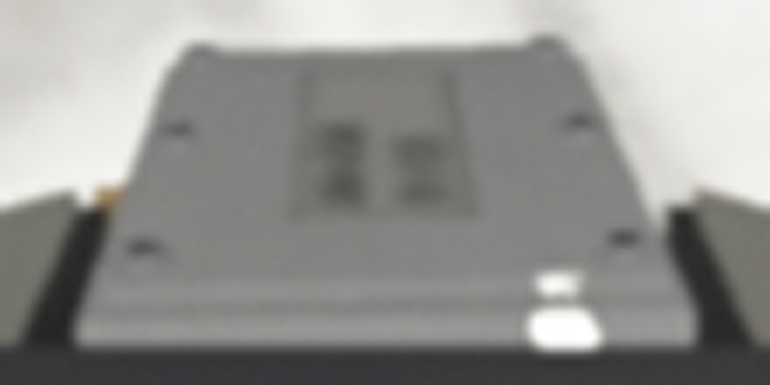

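Run:
```python
from h import *
m=viewer.camera_model('wrist'); M=np.array(m['mount'])
def t(u,v,z): return 1e3*plane(m,M,200+(u+.5)/7-.5,185+(v+.5)/7-.5,z)[:2]
for dz in(-.002,0,.002):
  zt=.159+.0003+dz
  print(dz,'top joint',t(90,306,zt),t(685,302,zt),'lid top outer',t(110,282,zt+.001),t(670,278,zt+.001),'lid bottom',t(185,50,zt+.074),t(572,46,zt+.074),'pin(tool x) ',[t(110,192,zt+.075-z) for z in(.015,.024,.033)])
```

```text
-0.002 top joint [  9.77242411 -23.03139267] [10.14153147 21.52611675] lid top outer [ 11.29275472 -21.6190609 ] [11.65972082 20.4880006 ] lid bottom [  9.67600768 -23.27141528] [10.18765507 19.92458516] pin(tool x)  [array([ -2.17203181, -30.1291783 ]), array([  0.97144077, -28.79446664]), array([  4.11491336, -27.45975498])]
0 top joint [  8.94185418 -23.35436839] [ 9.31636873 21.85588013] lid top outer [ 10.49033414 -21.91914882] [10.86263697 20.80026897] lid bottom [  9.13646934 -23.4831444 ] [ 9.65297742 20.12322116] pin(tool x)  [array([ -2.87058127, -30.42578089]), array([  0.27289131, -29.09106923]), array([  3.41636389, -27.75635757])]
0.002 top joint [  8.11128426 -23.67734411] [ 8.49120599 22.18564351] lid top outer [  9.68791357 -22.21923673] [10.06555312 21.11253735] lid bottom [  8.59693101 -23.69487353] [ 9.11829977 20.32185717] pin(tool x)  [array([ -3.56913074, -30.72238349]), array([ -0.42565815, -29.38767183]), array([  2.71781443, -28.05296017])]
```

```bash
python3 -m creep '[[[9,20,0,-0.6,-0.7,-0.6],[10,22,-10,0,0,0],[8,18,-10,0,0,0],[0,0,-10,0,0,0],[0,0,0,0,0,0]]]' >/dev/null; python3 st.py; python3 -m creep '[[[0,0,0,0,0,0]]]' >/dev/null; python3 st.py
```

```text
t6.10 tcp [ 0.497  -0.1799  0.3674] grasp [ 0.4972 -0.18    0.2084] ydir deg -26.98 zax [ 0.0013 -0.0004] F [-0.4  0.6 -3. ] op 0.0476
t6.18 tcp [ 0.4973 -0.1783  0.3676] grasp [ 0.4974 -0.1783  0.2086] ydir deg -26.83 zax [0.0011 0.    ] F [ 1.  -0.3 -1.2] op 0.0476
```

```bash
python3 -m creep '[[[-1.3,-8.5,-5,0,0,-0.5],[0,0,-8,0,0,0],[0,0,-8,0,0,0],[0,0,0,0,0,0]]]' >/dev/null; python3 st.py; python3 -m creep '[[[0,0,0,0,0,0]]]' >/dev/null; python3 st.py
```

```text
t6.52 tcp [ 0.4959 -0.1871  0.3466] grasp [ 0.4964 -0.1874  0.1876] ydir deg -27.3 zax [ 0.0036 -0.0016] F [-0.  -0.6 -3. ] op 0.0475
t6.60 tcp [ 0.4957 -0.1876  0.3462] grasp [ 0.4962 -0.1878  0.1872] ydir deg -27.35 zax [ 0.0031 -0.0013] F [ 0.3  0.2 -2.5] op 0.0475
```

Run:
```python
from h import *
w=viewer.read_camera('wrist')[110:240,170:340]; s=viewer.read_camera('scene')[205:300,270:350]
a=cv2.resize(w,None,fx=4,fy=4,interpolation=cv2.INTER_CUBIC)[:,100:500]; b=cv2.resize(s,(400,475),interpolation=cv2.INTER_CUBIC)
o=np.zeros((520,800,3),np.uint8); o[:,:400]=a; o[:475,400:]=b; cv2.imwrite('pics/c3.png',o)
```

```text
(no output)
```

View pics/c3.png

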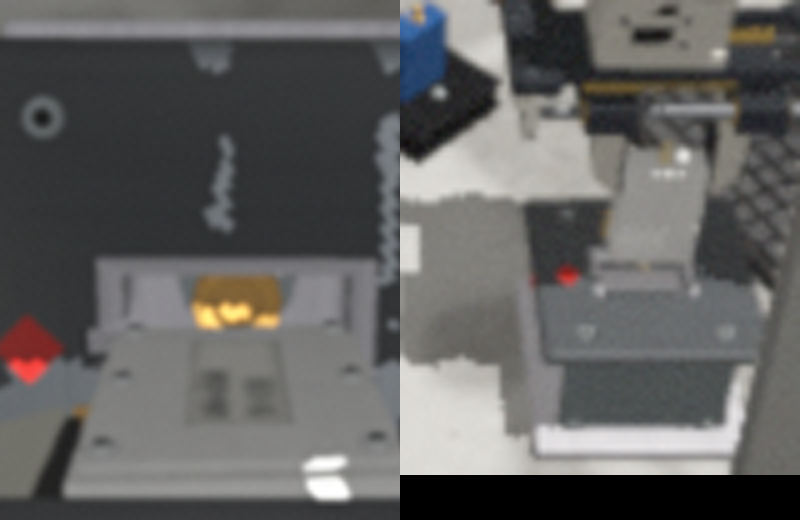

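The wrist half shows the module's lower lid edge centred over the flare (flare columns 97–377, lid edge about 120–345) and the brass cup beyond it at about (237,300). The pins are on the red-mark side. The scene half agrees, so I'll go down slowly and watch the force.

```bash
python3 -m creep '[[[0.5,0,-4,0.1,-0.2,0],[0,0,-4,0,0,0],[0,0,-4,0,0,0]]]' >/dev/null; python3 st.py; python3 -m creep '[[[0,0,-4,0,0,0],[0,0,-4,0,0,0]]]' >/dev/null; python3 st.py
```

```text
t6.95 tcp [ 0.4965 -0.188   0.3349] grasp [ 0.4981 -0.1881  0.1759] ydir deg -27.38 zax [ 0.0098 -0.0009] F [ 0.1 -0.7 -2. ] op 0.0479
t7.12 tcp [ 0.4965 -0.188   0.326 ] grasp [ 0.4981 -0.1881  0.167 ] ydir deg -27.38 zax [ 0.0099 -0.0009] F [ 1.1  0.2 -3. ] op 0.0478
```

```bash
python3 -m creep '[[[-0.2,0.5,-1,0,0.45,0],[0,0,0,0,0,0]]]' >/dev/null; python3 st.py; python3 -m creep '[[[0,0,-3,0,0,0],[0,0,-3,0,0,0]]]' >/dev/null; python3 st.py
```

```text
t7.28 tcp [ 0.496  -0.1872  0.3236] grasp [ 0.4959 -0.1872  0.1646] ydir deg -27.38 zax [-0.0006  0.0001] F [-1.4  0.6 -2.1] op 0.0478
t7.45 tcp [ 0.4963 -0.1873  0.3177] grasp [ 0.4963 -0.1873  0.1587] ydir deg -27.36 zax [ 0.0002 -0.0004] F [-1.2 -0.  -1.8] op 0.0478
```

```bash
for i in 1 2 ; do python3 -m creep '[[[0,0,-3,0,0,0],[0,0,-3,0,0,0]]]' >/dev/null; python3 st.py; done
```

```text
t7.62 tcp [ 0.4964 -0.1872  0.3113] grasp [ 0.4965 -0.1874  0.1523] ydir deg -27.36 zax [ 0.0007 -0.0007] F [ 0.2 -0.4 -1.9] op 0.0479
t7.78 tcp [ 0.4964 -0.1873  0.3046] grasp [ 0.4965 -0.1874  0.1456] ydir deg -27.36 zax [ 0.0008 -0.0007] F [ 0.   0.3 -2.4] op 0.0474
```

```bash
for i in 1 2 3; do python3 -m creep '[[[0,0,-2,0,0,0],[0,0,-2,0,0,0]]]' >/dev/null; python3 st.py; done
```

```text
t7.95 tcp [ 0.4963 -0.1872  0.2998] grasp [ 0.4963 -0.1873  0.1408] ydir deg -27.36 zax [ 0.0002 -0.0004] F [ 0.1  0.1 -2.2] op 0.0476
t8.12 tcp [ 0.4963 -0.1872  0.2953] grasp [ 0.4963 -0.1873  0.1363] ydir deg -27.36 zax [ 0.0002 -0.0004] F [-0.6  1.  -1.8] op 0.0479
t8.28 tcp [ 0.4963 -0.1873  0.2914] grasp [ 0.4964 -0.1874  0.1324] ydir deg -27.36 zax [ 0.0006 -0.0006] F [-0.3  0.7  1.8] op 0.048
```

```bash
for i in 1 2 ; do python3 -m creep '[[[0,0,-1.5,0,0,0],[0,0,-1,0,0,0]]]' >/dev/null; python3 st.py; done;  python3 -m creep '[[[0,0,0,0,0,0]]]' >/dev/null; python3 st.py
```

```text
t8.45 tcp [ 0.4963 -0.1872  0.2893] grasp [ 0.4965 -0.1873  0.1303] ydir deg -27.36 zax [ 0.0009 -0.0008] F [-2.2  1.5  3.5] op 0.0479
t8.62 tcp [ 0.4963 -0.1871  0.2873] grasp [ 0.4965 -0.1873  0.1283] ydir deg -27.35 zax [ 0.0013 -0.0011] F [-2.4  0.7  3.8] op 0.0475
t8.70 tcp [ 0.4962 -0.1871  0.2874] grasp [ 0.4964 -0.1873  0.1284] ydir deg -27.35 zax [ 0.0013 -0.0011] F [-1.8  0.5  3.6] op 0.0477
```

```bash
python3 -m creep '[[[-0.5,0.2,-1.5,0,0,0],[0,0,-1,0,0,0],[0,0,0,0,0,0]]]' >/dev/null; python3 st.py; for i in 1 2; do python3 -m creep '[[[0,0,0,0,0,0],[0,0,0,0,0,0]]]' >/dev/null; python3 st.py; done
```

```text
t8.95 tcp [ 0.4959 -0.187   0.2855] grasp [ 0.4963 -0.1873  0.1265] ydir deg -27.35 zax [ 0.0028 -0.0019] F [-1.2  2.1  4.3] op 0.0475
t9.12 tcp [ 0.4958 -0.187   0.2856] grasp [ 0.4963 -0.1873  0.1266] ydir deg -27.35 zax [ 0.0029 -0.0019] F [-1.7  0.9  5.7] op 0.0473
t9.28 tcp [ 0.4958 -0.1869  0.2856] grasp [ 0.4963 -0.1872  0.1266] ydir deg -27.35 zax [ 0.0029 -0.0019] F [-1.8  1.1  5.7] op 0.0479
```

```bash
python3 - <<'E'
from h import *
F=[]
w=viewer.read_camera('wrist')[110:240,170:340]; s=viewer.read_camera('scene')[190:285,250:350]; F.append(robot.observe()['contact_force'])
for i in range(6): viewer.read_camera('top'); F.append(robot.observe()['contact_force'])
print(np.mean(F,0),np.std(F,0))
a=cv2.resize(w,None,fx=4,fy=4,interpolation=cv2.INTER_CUBIC)[:,100:500]; b=cv2.resize(s,(400,380),interpolation=cv2.INTER_CUBIC)
o=np.zeros((520,800,3),np.uint8); o[:,:400]=a; o[:380,400:]=b; cv2.imwrite('pics/c4.png',o)
E
python3 st.py
```

```text
[-1.71739043  0.8945034   4.83530082] [0.43299343 0.63793617 0.59216763]
t9.68 tcp [ 0.4959 -0.1869  0.2856] grasp [ 0.4963 -0.1873  0.1266] ydir deg -27.35 zax [ 0.0029 -0.0019] F [-1.2  1.   5.2] op 0.0479
```

View pics/c4.png

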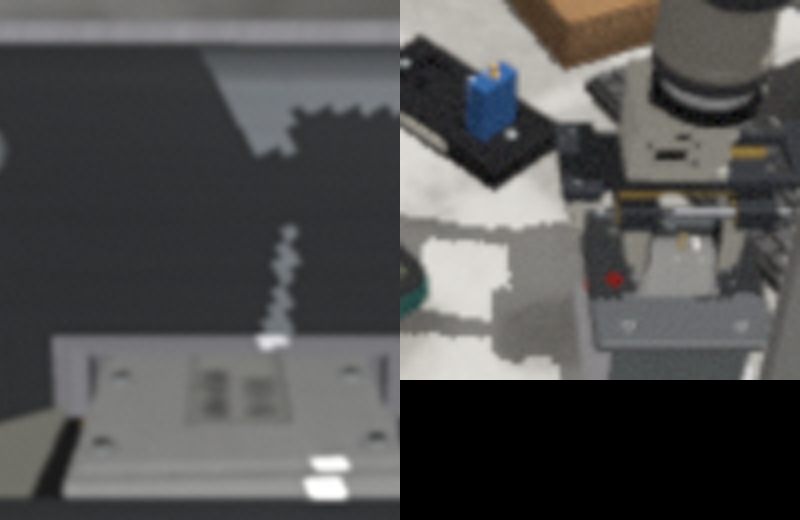

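The lid screws sit at the same rows as before contact (about 373 and 441), so the module hasn't slipped. The port force is 4.8 + 2.2 ≈ 7 N, which means about 8 mm of travel and agrees with how far the TCP came down. The filter is upright in its nest.

```bash
python3 -c "
from cell import robot
print(robot.hand_in())"; python3 st.py
```

```text
the job is handed in; nothing more can be done
None
the job is handed in; nothing more can be done
```

The silver module is in the test port with its pins in the keyway, and I handed the job in at about 9.7 s with the gripper still holding it and pressing. The hand-in gave no verdict.

I gripped the module across its narrow sides and lifted it straight out of the carrier. I then turned it about 43° so the pins faced the red mark, and lowered it through the guard window into the port.

**Last checks before hand-in:**
- **Port travel:** the mean upward force was 4.8 N, which with the module's 2.2 N weight means the port pushes back with about 7 N. That is about 8 mm of travel, and the 7.9 mm the tool came down after first contact agrees with it.
- **Grip:** the fingers were 48 mm apart, the housing's width, and set to 40 N. The lid screws sat at the same place in the wrist picture as before contact, so the module had not slipped.
- **Alignment:** the tool was within 0.2° of upright, and the module's yaw was about -27° against a measured -27.0° for the station.
- **Blue filter:** it stood upright in its nest. I didn't check the wrench, pad and tape roll one by one; I felt no unexpected contact forces on the way.

**Not fully resolved:**
- **Sideways force:** about 2 N remained on the tool at the end, so the module was probably touching the window wall or cup lightly.
- **Module's offset in the grip:** different features gave values up to about 3 mm apart along module y, so I used a middle value. The module then entered the window without measurable side force.

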